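Square the cash box to the sweets tray

ROBOT

A 6-joint arm with a two-finger parallel gripper is mounted at the origin on the work surface. World frame = base frame: x ahead of the robot, y to its left, z up, the work surface at z = 0. Lengths are in m, angles in rad, forces in N, time in s.
With the tool pointing down it reaches from about 0.35 to 0.8 m from the base axis. Payload 7.3 kg.
Tool frame: the origin (TCP) lies between the finger pads; the fingertips stand 25 mm ahead of it and the grasp point (between the pads) lies 6 mm ahead of it (r.tip_extent is the distance from the TCP to the fingertips, in m); z points along the fingers, y is the line along which they close (so a half turn about z gives the same grasp; the last joint's range is limited). The gripper opens to 85 mm and grips with 20 to 120 N. Pads are 22 mm wide; open, the fingers measure 114 mm over their backs; the gripper's body (76 mm by 85 mm) begins 54 mm behind the grasp point. The pads swing forward as they close: fully open they stand 13 mm farther back than shut.
Start: joints at [1.008, 0.342, 1.524, -0, 1.275, -0.146], TCP at [0.213, 0.48, 0.256] pointing down, gripper open.
Joint ranges: [-2.53, 2.53], [-0.77, 2.02], [0.04, 2.7], [-1, 4.14], [0.28, 2.66], [-3.11, 3.11]. Speed limits (rad/s): [2.57, 2.57, 3.14, 3.14, 3.14, 3.14].

INTERFACE

Orientations are given as a unit quaternion [x, y, z, w].
In Python, from workcell import r, command_gripper, optics gives the robot as it stands. The module is installed in compiled form; this text tells all that it offers. Calls block until the motion is done:
- r.reach(position, orientation): joint-space move of the TCP to a pose.
- r.move_straight(position, orientation=None, speed=0.15, max_force=None): straight line of the TCP; orientation=None keeps the orientation; speed is the mean speed in m/s. With max_force (N) it stops when the force on the tool has changed by that much, and returns True; else False.
- r.movej(angles): joint-space move.
- command_gripper(opening, force=None): finger opening in m; force is the grip in N (None keeps the last); returns when the fingers have stopped.
- r.hold(seconds).
- r.solve_ik(position, orientation): joint angles nearest the present ones, or None.
- r.read_state(): the state.
- optics.get_image(name): name is "scene" or "top" or "wrist"; returns (picture, depth): 384x512x3 uint8, red, green, blue; 384x512 float32, m along the optical axis (not along the pixel's ray), 0 where there is no reading.
- optics.camera_model(name): a dict with "K" (3x3 intrinsics, pixels), "k1" (the pictures are not rectified: a ray, as slopes to the right and down, at radius r is drawn at 1 + k1 r^2 times it, then the intrinsics apply), "R" (3x3) and "t" (3): a world point X has camera coordinates R X + t; the wrist camera has in their place "tool_from_camera" (4x4, takes a point from camera to tool coordinates, whose origin is the TCP and whose axes are the flange's). Camera axes: x right, y down, z forward; pixel columns grow to the right and rows downward; lengths in m; the calibration is good to about 2 mm. A picture is of the moment at which its call begins: read the wrist's pose just before it. camera_model takes no time and is no camera call.
A pose or a line that the arm cannot do raises r.PlanningError and nothing moves.
- r.finish_job(): hands the job in; it is judged then, once.
The state is a dict: "time_s": time; "joint_positions": joint angles; "dq": joint speeds; "tau": joint torques, N m; "eef_pos": TCP position; "eef_rot": TCP orientation; "contact_force": force on the tool from outside, world axes, zero at the start; "torque": the same for the moment, N m; "grip_width": finger opening in m; "grip_force": force on a finger pad.
Only numpy, scipy, OpenCV 4.12 (cv2) and the standard library are available. Lean on these libraries where they do the work, as an engineer would, in place of code of your own. Each camera call takes 0.05 s, during which the arm holds its last target. There are 200 camera calls.

TASK

The heavy blue cash box stands askew on the shop counter. Without lifting it, push its corners with the fingertips to walk it round until its lock side faces away from the wooden sweets tray and its back is parallel with the tray's front board, all this while the box still stands at least 2 cm clear of the board; then push it on until its back is flat against the board, between the board's two ends, and take the hand away. Leave the cups, tumbler and matchbox where they stand.

Things in the scene. Friction and masses are not known exactly. Their poses are not given: they have to be found in the camera images.
- cashbox: Closed blue steel cash box, about 1.4 to 2.1 kg, 160 long (own x) x 120 deep (own y) x 64 mm high, too wide to grip. Origin: centre of underside. Brass lock in the long side at -y, with a brass hasp on the lid above it; plain back at +y. Starts turned about 35 to 70 degrees clockwise from above; it must end with x and y parallel to those of tray_front. Slides under roughly 5 to 20 N.
- cashbox_lock (a point): Middle of the lock side of the cash box: 60 mm from the box's centre along its -y, 32 mm above its underside. Axes as the box.
- tray_front (a point): Middle of the foot of the outer face of the front board of a low open wooden sweets tray, fixed to the counter. x runs along the board, which reaches 190 mm either way and is 16 mm thick, 55 mm high; y points into the tray (160 mm deep), so the cash box stands on the -y side; z up.
- cups: Stack of nested white plastic cups, 74 mm wide, 134 mm high, light. Origin: centre of underside. Bystander.
- tumbler: Open steel tumbler, 64 mm wide, 75 mm high. Origin: centre of underside. Bystander.
- matchbox: Yellow and red matchbox lying flat, 56 x 37 x 16 mm. Origin: centre of underside. Bystander.
There are look-alikes about, which are no part of the job. Of the things that look like the cashbox, take the one that is nearest to the robot's base at the start.

How it is judged:
On the way:
1. the cash box is parallel with the tray's front board (within 8 degrees), lock side away from it, while its centre is still at least 75 mm from the board (its back some 15 mm clear) (angle between the x axis of cashbox and the x axis of tray_front, either way round below 0.14 rad and y of cashbox in the frame of tray_front below -0.075 m and y of cashbox_lock in the frame of tray_front below -0.1 m), for 0.1 s.
At the end, for the whole second after the job is handed in: The cash box rests flat on the counter with its back against the front board: parallel within 0.05 rad, its centre within 66 mm of the board (gap at most 6 mm at the middle), lock side facing away, wholly between the ends of the board (centre within 110 mm of its middle), at rest (angle between the x axis of cashbox and the x axis of tray_front, either way round below 0.05 rad and y of cashbox in the frame of tray_front above -0.066 m and y of cashbox_lock in the frame of tray_front below -0.11 m and x of cashbox in the frame of tray_front between -0.11 and 0.11 m and height (world z) of cashbox below 0.005 m and linear speed of cashbox below 0.01 m/s and angle between cashbox's own z axis and vertical below 0.05 rad); the robot touches nothing.
It fails at once if the cash box is lifted (over 10 mm) or tipped (over 0.15 rad) (height (world z) of cashbox above 0.01 m or angle between cashbox's own z axis and vertical above 0.15 rad).
It fails at once if the cups, tumbler or matchbox are moved by more than 15 mm or tipped (distance of any of cups, tumbler, matchbox from where it was at the start of the episode above 0.015 m or angle between any of cups, tumbler, matchbox's own z axis and vertical above 0.3 rad).
It also fails if it takes over 72 s, if anything falls off the work surface, if the arm or the gripper's body presses on something with over 40 N, if the wrist force passes 120 N, or if a joint passes its speed limit or range.

## Working session

There is one attempt and no reset: what is moved stays moved. The work goes in short steps, each a Python script; the robot and the scene stay as the last script left them, time stands still between calls to the robot, and variables do not carry over. Pictures are saved under pics/ and viewed, at most 10 in all, crops included, and the job is handed in when it is done.

```bash
mkdir -p pics
python3 - <<'E'
from workcell import r, optics
import cv2, numpy as np
for n in ("scene","top"):
    p,d=optics.get_image(n); cv2.imwrite(f"pics/{n}0.png",p[:,:,::-1]); np.save(f"pics/{n}0.npy",d)
    m=optics.camera_model(n); print(n,m, (d>0).mean())
print(r.read_state()["time_s"], r.read_state()["eef_rot"])
E
```

```text
scene {'K': array([[401.62821798,   0.        , 260.19222044],
       [  0.        , 401.62821798, 197.45449869],
       [  0.        ,   0.        ,   1.        ]]), 'k1': 0.007586124943594687, 'R': array([[ 0.47961068,  0.87747823,  0.00235628],
       [ 0.72746103, -0.39611005, -0.56026537],
       [-0.49068732,  0.27042336, -0.82830982]]), 't': array([-0.35877455, -0.3911095 ,  1.36468776])} 0.9960479736328125
top {'K': array([[474.64719213,   0.        , 255.14989929],
       [  0.        , 474.64719213, 194.70870283],
       [  0.        ,   0.        ,   1.        ]]), 'k1': -0.06334708561471758, 'R': array([[-0.01590859, -0.99973719, -0.01650645],
       [-0.99057488,  0.01800469, -0.13578378],
       [ 0.13604528,  0.01419075, -0.99060098]]), 't': array([0.06772828, 0.62715781, 1.25218192])} 0.9962361653645834
0.1 [ 2.06886613e-01  9.78364671e-01 -6.63350919e-04 -2.44333660e-04]
```

View pics/top0.png

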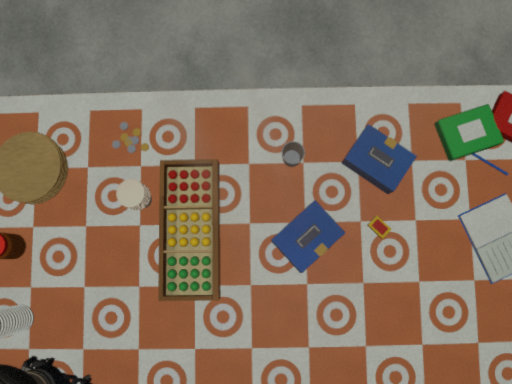

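View pics/scene0.png

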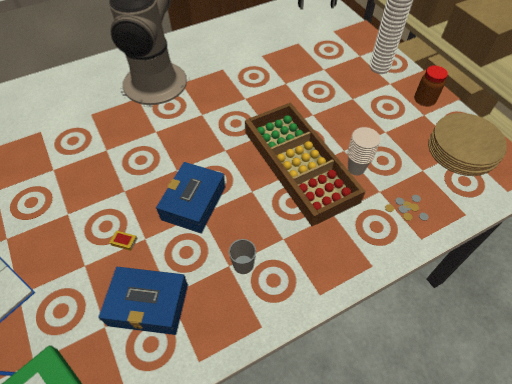

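The top view shows two blue boxes. The one nearer the base is at about (308,237), with its brass lock at (321,252), pointing down and to the right. The tray spans (160–219, 160–300), and its front board is the right-hand one, at u≈217. The tumbler is at (292,153), the matchbox at (380,227) and the cups at (133,193). The scene view agrees: target box at (190,195), look-alike at (145,298).

```bash
cat > h.py <<'E'
import numpy as np, cv2
from workcell import r, optics, command_gripper
def world(n,d):
    m=optics.camera_model(n); K=m["K"]; v,u=np.mgrid[0:384,0:512]
    p=np.stack([u,v],-1).reshape(-1,1,2).astype(float)
    s=cv2.undistortPoints(p,K,np.array([m["k1"],0,0,0,0.])).reshape(384,512,2)
    c=np.dstack([s,np.ones((384,512))])*d[...,None]
    return (c-m["t"])@m["R"]
def rect(P):
    """minAreaRect of world xy: centre, direction of long axis (rad mod pi), long, short"""
    q=cv2.minAreaRect((P[:,:2]*1000).astype(np.float32)); b=cv2.boxPoints(q)
    e=[b[1]-b[0],b[2]-b[1]]; l=[np.linalg.norm(x) for x in e]; k=int(np.argmax(l))
    return np.array(q[0])/1000, np.arctan2(e[k][1],e[k][0])%np.pi, max(l)/1000, min(l)/1000
def masks(n,p,d):
    W=world(n,d); hsv=cv2.cvtColor(p,cv2.COLOR_RGB2HSV)
    blue=(hsv[...,0]>100)&(hsv[...,0]<130)&(hsv[...,1]>110)&(hsv[...,2]>40)
    return W,hsv,blue
def box(n="top",near=None,img=None):
    p,d=img or optics.get_image(n); W,hsv,blue=masks(n,p,d)
    ok=(d>0)&(W[...,2]>.054)&(W[...,2]<.075)
    m=cv2.morphologyEx((blue&ok).astype(np.uint8),cv2.MORPH_OPEN,np.ones((3,3)))
    c,lab,st,_=cv2.connectedComponentsWithStats(m); out=[]
    for i in range(1,c):
        if st[i,4]<300: continue
        P=W[lab==i]; q=rect(P); out.append((q,np.median(P[:,2]),st[i,4]))
    out.sort(key=lambda o:np.linalg.norm(o[0][0]-(near if near is not None else 0)))
    return out
E
python3 - <<'E'
from h import *
for n in ("scene","top"):
    p=cv2.imread(f"pics/{n}0.png")[:,:,::-1].copy(); d=np.load(f"pics/{n}0.npy"); print(n)
    for o in box(n,img=(p,d)): print(" box",o)
    W,hsv,_=masks(n,p,d); 
    T=(d>0)&(W[...,2]>.047)&(W[...,2]<.062)&(W[...,0]>.2)&(W[...,0]<.8)
    m=T.astype(np.uint8); c,lab,st,ce=cv2.connectedComponentsWithStats(m)
    for i in range(1,c):
        if st[i,4]>150: 
            P=W[lab==i]; print("  z~.055 blob",ce[i].round(),st[i,4],[np.round(x,3) for x in rect(P)],P[:,2].mean().round(4))
    for nm,zs in (("cups",(.10,.2)),("tumb",(.068,.085)),("match",(.009,.03))):
        m=((d>0)&(W[...,2]>zs[0])&(W[...,2]<zs[1])&(W[...,0]>.2)&(W[...,0]<.8)).astype(np.uint8)
        c,lab,st,ce=cv2.connectedComponentsWithStats(m)
        for i in range(1,c):
            if 25<st[i,4]<3000: P=W[lab==i]; print("  ",nm,ce[i].round(),st[i,4],P.mean(0).round(3),np.ptp(P,axis=0).round(3))
E
```

```text
scene
 box ((array([ 0.51643982, -0.07797524]), np.float32(2.289749), np.float32(0.1618796), np.float32(0.12112036)), np.float64(0.06280848336159828), np.int32(2056))
 box ((array([ 0.7261123 , -0.28171381]), np.float32(0.94792277), np.float32(0.16010427), np.float32(0.11980471)), np.float64(0.06292934372619674), np.int32(3268))
  z~.055 blob [304. 161.] 1936 [array([0.541, 0.243]), np.float32(3.14), np.float32(0.383), np.float32(0.164)] 0.053
  z~.055 blob [468. 137.] 2683 [array([0.712, 0.698]), np.float32(1.571), np.float32(0.2), np.float32(0.177)] 0.0532
  z~.055 blob [194. 208.] 308 [array([ 0.562, -0.075]), np.float32(1.63), np.float32(0.197), np.float32(0.098)] 0.0563
  z~.055 blob [127. 321.] 175 [array([ 0.759, -0.326]), np.float32(0.994), np.float32(0.129), np.float32(0.019)] 0.0568
   cups [390.  32.] 695 [0.32  0.7   0.152] [0.073 0.072 0.1  ]
   cups [436.  73.] 262 [0.505 0.745 0.108] [0.062 0.067 0.013]
   cups [365. 141.] 693 [0.636 0.372 0.127] [0.075 0.074 0.037]
   tumb [384.  53.] 115 [0.32  0.7   0.076] [0.069 0.061 0.017]
   tumb [431.  85.] 141 [0.517 0.729 0.0
[... 2391 characters left out ...]
.695 0.619 0.019] [0.177 0.089 0.02 ]
   match [294. 151.] 54 [ 0.755 -0.053  0.018] [0.034 0.046 0.021]
   match [365. 177.] 109 [ 0.676 -0.249  0.02 ] [0.093 0.13  0.021]
   match [219. 188.] 54 [0.651 0.158 0.022] [0.151 0.001 0.015]
   match [189. 185.] 1089 [0.663 0.243 0.015] [0.112 0.129 0.021]
   match [492. 236.] 2339 [ 0.505 -0.602  0.012] [0.244 0.15  0.01 ]
   match [189. 229.] 1153 [0.54  0.243 0.015] [0.114 0.131 0.021]
   match [379. 227.] 286 [ 0.537 -0.283  0.017] [0.064 0.065 0.017]
   match [ 20. 248.] 77 [0.493 0.719 0.02 ] [0.065 0.028 0.02 ]
   match [189. 274.] 1239 [0.417 0.243 0.015] [0.116 0.13  0.021]
   match [ 29. 317.] 106 [0.303 0.687 0.02 ] [0.07  0.031 0.02 ]
```

The two cameras agree. The box is at (0.514, −0.080) and turned about −49°, its lid at z≈0.064. The tray's front face is at y≈0.160, with its middle at x≈0.540. I'll swing the +x end of the lock side round with closed fingers.

```bash
cat >> h.py <<'E'
def quat(psi):   # tool down, tool y along (cos psi, sin psi)
    from scipy.spatial.transform import Rotation as R
    c,s=np.cos(psi),np.sin(psi)
    return R.from_matrix(np.array([[-s,c,0],[c,s,0],[0,0,-1.]])).as_quat()
def ax(a): return np.array([np.cos(a),np.sin(a)]),np.array([-np.sin(a),np.cos(a)])
def tip(c,a,s,back):  # tool xy facing the lock side at s along it, 'back' off the face (11 mm = finger half width)
    bx,by=ax(a); return c+s*bx-(.06+.011+back)*by
ZP=.042
def go(xy,z,psi,**k): return r.move_straight([*map(float,xy),z],quat(psi),**k)
def look(tag,near):
    for n in ("top","scene"):
        p,d=optics.get_image(n); cv2.imwrite(f"pics/{n}_{tag}.png",p[:,:,::-1])
        o=box(n,near,(p,d)); 
        if o: (c,a,l,s),z,k=o[0]; print(n,c.round(3),"ang",round(float(np.degrees(a)-180*(a>np.pi/2)),1),l.round(3),s.round(3),k)
E
python3 - <<'E'
from h import *
c=np.array([.514,-.0795]); a=np.radians(-48.8); S=.065
command_gripper(0.0)
p=tip(c,a,S,.03)
r.reach([*p,.2],quat(a)); go(p,ZP,a,speed=.12)
print(r.read_state()["eef_pos"],r.read_state()["time_s"],r.read_state()["contact_force"])
go(tip(c,a,S,.002),ZP,a,speed=.06,max_force=40)
cor=c-.05*ax(a)[0]
for k in range(1,6):
    b=a+np.radians(6.5*k); cc=cor+.05*ax(b)[0]
    st=go(tip(cc,b,S,0),ZP,b,speed=.05,max_force=60)
    s=r.read_state(); print(k,st,s["contact_force"].round(1) if hasattr(s["contact_force"],'round') else s["contact_force"],round(s["time_s"],1))
    if st: break
go(tip(cc,b,S,.06),ZP,b,speed=.1)
look("a",cc); print("pred",cc,np.degrees(b),r.read_state()["time_s"])
E
```

```text
[ 0.48120158 -0.19513947  0.04262499] 4.9083 [-0.24393137 -0.30151446  0.02899578]
1 False [-1.  -0.6 -0.3] 6.0
2 False [-0.1 -0.8 -0.2] 6.5
3 False [-0.4 -0.7  0.9] 6.9
4 False [-0.1 -0.5  0.3] 7.4
5 False [0.2 0.4 0.4] 7.8
top [ 0.531 -0.056] ang -16.2 0.155 0.115 2061
scene [ 0.534 -0.054] ang -15.9 0.162 0.116 1986
pred [ 0.52905579 -0.05591259] -16.299999999999997 8.7
```

The box went round as predicted and now stands at −16°, so I'll finish the rotation.

Run:
```python
from h import *
c=np.array([.532,-.055]); a=np.radians(-16.1); S=.065
go(tip(c,a,S,.002),ZP,a,speed=.08,max_force=40)
cor=c-.05*ax(a)[0]
for b in np.radians([-10,-5,0]):
    cc=cor+.05*ax(b)[0]
    st=go(tip(cc,b,S,0),ZP,b,speed=.05,max_force=60); print(st)
    if st: break
go(tip(cc,b,S,.06),ZP,b,speed=.1)
look("b",cc); print("pred",cc,r.read_state()["time_s"])
```

```text
False
False
False
top [ 0.534 -0.041] ang 0.7 0.155 0.115 2081
scene [ 0.538 -0.039] ang 0.6 0.162 0.118 1971
pred [ 0.53396104 -0.04113427] 11.6917
```

View pics/top_b.png

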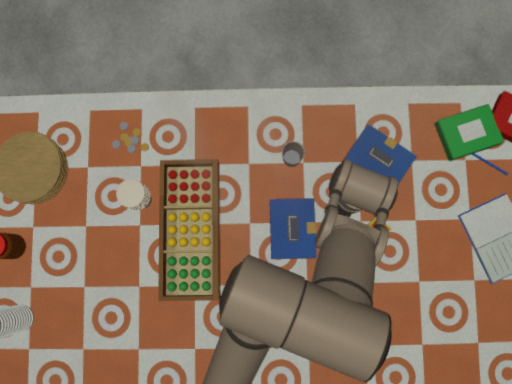

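The box is square to the board (0.6°) at (0.536, −0.040), with its lock facing right, and its centre is still 0.20 m from the board. Now I'll push it straight with both open fingertips.

Run:
```python
from h import *
x=.536
go((x,-.17),ZP,0,speed=.1); command_gripper(.085); go((x,-.17),.037,0,speed=.05)
print(go((x,-.118),.037,0,speed=.08,max_force=50))
print(go((x,.015),.037,0,speed=.05,max_force=60), r.read_state()["contact_force"])
print(go((x,.036),.037,0,speed=.02,max_force=35), r.read_state()["contact_force"],r.read_state()["eef_pos"])
go((x,-.06),.037,0,speed=.08)
look("c",np.array([x,.1])); print(r.read_state()["time_s"])
```

```text
False
False [ 0.14183659 -7.35159228 -0.4877667 ]
False [ -3.74243865 -33.5236413    0.5759227 ] [0.53601699 0.03041548 0.03715704]
top [0.535 0.099] ang -0.9 0.155 0.113 2046
scene [0.538 0.101] ang 0.0 0.161 0.119 1809
19.7667
```

View pics/top_c.png

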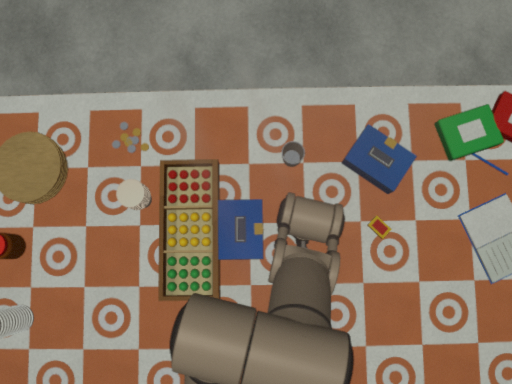

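The box is flat against the board. The tool stalled there at 33 N, the box centre is at y≈0.100 and its angle is about 0°. The bystanders have not moved. I'll raise the hand and hand in.

Run:
```python
from h import *
go((.536,-.08),.2,0,speed=.12); r.hold(.3); print(r.read_state()["contact_force"]); print(r.finish_job())
```

```text
[ 0.52656307 -0.13618642 -0.07766934]
the job is handed in; nothing more can be done
None
```

The cash box was squared up about 0.20 m from the board, then pushed until its back was flat against it, lock side out and bystanders untouched; the hand was taken away and the job handed in, with no verdict shown.

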